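# Loosen a knurled sight-glass ring by two turns

## Robot

A 7-joint arm with a two-finger parallel gripper is mounted at the origin on a cart in front of the work surface, level with it; the furniture and walls round the work are solid. World frame = base frame: x ahead of the robot, y to its left, z up, the work surface at z = 0. Lengths are in m, angles in rad, forces in N, time in s.
With the tool pointing down it reaches from about 0.4 to 0.85 m from the base axis. Payload 10.4 kg.
Tool frame: the origin (TCP) lies between the finger pads; the fingertips stand 17 mm ahead of it and the grasp point (between the pads) lies 2 mm behind it; x points along the fingers, y is the direction in which the jaws open and shut, and the axes are right-handed (so a half turn about x gives the same grasp; the last joint's range is limited). The gripper opens to 87 mm and grips with 3 to 60 N. Pads are 19 mm wide; open, the fingers measure 117 mm over their backs; the gripper's body (75 mm by 190 mm) begins 51 mm behind the grasp point.
Start: joints at [1.118, 0.332, -0.065, 1.46, 0.022, 1.35, -0.088], TCP at [0.26, -0.568, 0.24] pointing down, gripper open.
Joint ranges: [-2.6, 2.6], [-0.5, 2.12], [-1.47, 1.34], [0.16, 2.42], [-1.27, 4.41], [0.06, 2.06], [-2.6, 2.6]. Speed limits (rad/s): [2.22, 2.22, 2.79, 2.79, 3.14, 3.14, 3.14].

## Interface

Orientations are given as a unit quaternion [x, y, z, w].
In Python, from bench import r, optics, close_job gives the robot as it stands.
- The arm moves only by the shell command python3 -m inch 'ROWS' [OPENING] [FORCE]. ROWS is JSON, a list of rows, each an object with "translation": the shift along the tool's x, y, z in cm, a list of three; "spin": the turn about the tool's x in degrees. In form: [{"translation": [tx, ty, tz], "spin": spin}, ...]. A call has 1 to 20 rows; each row shifts and turns the pose as measured when the row begins, along the tool's axes as they then stand; what a row does not reach is not made up. A row lasts 1/8 s, in which the tool goes at most 62.5 mm and 10.7 degrees, less where a joint would pass 70% of its speed; a pose out of reach is approached as far as the arm can. A call is refused whole if a number of a shift passes 6.25 or a number of a turn 10.7, either way. A call with a gripper value outside its range is refused whole. OPENING is the closure, from 0 (fully open) to 1 (shut), set as the call begins (- or left out, the last holds). The fingers move at their own pace and stop on an object; FORCE is the grip in N (left out, the last holds). Time passes only in rows, so rows that do not move let the fingers close. It gives the time, the measured TCP pose, the force and the opening at its end, in the units of the state.
- r.read_state(): the state, without advancing time (a new reading comes with each control period).
- optics.camera(name): name is "side" or "top"; returns the picture (420x560x3 uint8, red, green, blue); there is no depth.
- optics.camera_model(name): a dict with "camera_matrix" (3x3 intrinsics, pixels), "world_from_camera" (4x4, takes a point from camera to world coordinates). Camera axes: x right, y down, z forward; pixel columns grow to the right and rows downward; lengths in m; the calibration is good to about 2 mm. A picture is of the moment at which its call begins. camera_model takes no time and is no camera call.
- close_job(): hands the job in, once; it reports no verdict.
The state is a dict: "time": time; "joint_positions": joint angles; "joint_vel": joint speeds; "joint_torque": joint torques, N m; "ee_pos": TCP position; "eef_rot": TCP orientation; "ft_force": force on the tool from outside, world axes, zero at the start; "torque": the same for the moment, N m; "width": finger opening in m.
Only numpy, scipy, OpenCV 4.12 (cv2) and the standard library are available. Lean on these libraries where they do the work, as an engineer would, in place of code of your own. Each camera call takes 0.05 s, during which the arm holds its last target.

## Task

Two sight-glass housings stand on the table. Loosen the knurled hand ring of the larger one by two full turns anticlockwise (seen from above), pushing it round by its lobes with a fingertip, and stop with the mark on the ring back beside the mark on the housing's foot; it comes off its thread at two and a half turns, so do not go that far. Do not lift, tip or shove the housing about, do not squeeze the ring hard, and leave the smaller housing and the other things alone; then take the hand away.

Things in the scene. Friction and masses are not known exactly. Their poses are not given: they have to be found in the camera images.
- large_housing: the larger sight-glass housing, about 2.5 kg, standing loose on the table: round grey foot 120 mm across and 12 mm high, body 66 mm across, aluminium hand ring on top, window inside the ring. Origin: centre of the underside, z up, on the ring's axis. A small dark bar on the foot, 52 mm out along its +x axis, is the housing's mark
- large_ring (a joint): turn of the larger ring on its housing in rad: 0 at the start (tight, the ring's mark over the housing's mark), grows anticlockwise seen from above; one turn is 6.283. It stays where it is left (friction about 0.1 N m) and rises 2 mm a turn. A thread end stops it at 0 and at three turns
- large_ring_center (a point): centre of the larger ring at the height of its top face, 70 mm above the table when tight. The ring is 18 mm high, so its underside is at 52 mm; its knurled rim has radius 36 mm and carries 5 evenly spaced rounded lobes, each 14 mm wide and reaching out to radius 52 mm, with hollows about 39 mm wide between the lobes. Below the ring there is only the 66 mm body down to the foot
- large_ring_mark (a point): point on the top face of the larger ring's marked lobe (it carries a small dark bar along its radius), 45 mm from the ring's axis; turns with the ring
- small_housing: the smaller housing of the same kind, 1.5 kg, to be left alone: foot 92 mm across, ring 70 mm across its lobes, 56 mm high. Origin: centre of the underside
- small_ring (a joint): turn of the smaller ring in rad, grows anticlockwise; to be left as it is
- filter_bowl: white filter with black cap, standing, 59 mm across, 114 mm high; origin: centre of the underside
- flat_carton: closed brown carton, 64 x 78 mm, 44 mm high; origin: centre of the underside
- small_carton: closed brown carton, 61 x 63 mm, 50 mm high, on the left; origin: centre of the underside
- small_ring_mark (a point): point on the top of the smaller ring's marked lobe, 30 mm from its axis
There are look-alikes about, which are no part of the job. Leave any turquoise look-alike of the large_housing alone.

How it is judged:
By the outcome, as a careful person would: the job done as asked, in the order asked, and still so for the second after the job is handed in, with the robot touching nothing.
It also fails if it takes over 58 s, if anything falls off the work surface, if the arm or the gripper's body presses on something with over 40 N, if the wrist force passes 120 N, or if a joint passes its speed limit or range.

## Working session

There is one attempt and no reset: what is moved stays moved. The work goes in short steps, Python scripts to look and compute and a shell command to move; the robot and the scene stay as the last step left them, time stands still between calls to the robot, and variables do not carry over. Pictures are saved under pics/ and viewed, and the job is handed in when it is done.

```bash
ls; mkdir -p pics
python3 - <<'E'
from bench import r, optics
import cv2, numpy as np
print(r.read_state())
for n in("top","side"):
    im=optics.camera(n); cv2.imwrite(f"pics/{n}0.png",im[:,:,::-1]); m=optics.camera_model(n); print(n,np.round(m["camera_matrix"],1).tolist(),np.round(m["world_from_camera"],4).tolist())
E
```

```text
pics
{'time': 0.0, 'joint_positions': array([ 1.11838352,  0.33286398, -0.06470086,  1.46096161,  0.02162536,
        1.34986686, -0.08848008]), 'joint_vel': array([-0.00028346, -0.00095875, -0.00154658,  0.00137602, -0.00098329,
        0.00026435, -0.00155331]), 'joint_torque': array([-2.47465186e-05, -6.23259401e+01,  2.48768163e-02, -3.89905179e+01,
       -6.14116271e-02,  3.97936371e-02,  1.55025564e-04]), 'ee_pos': array([ 0.26027621, -0.56782902,  0.23874916]), 'eef_rot': array([-0.69070056, -0.15128828,  0.69097341, -0.15033412]), 'ft_force': array([ 0.26017252, -0.56237445, -0.47386846]), 'torque': array([ 0.02953364, -0.01844229, -0.01133753]), 'width': 0.08709550539087839}
top [[543.9, 0.0, 276.0], [0.0, 543.9, 199.8], [0.0, 0.0, 1.0]] [[-0.12, -0.9691, 0.2156, 0.2205], [-0.9928, 0.1186, -0.0193, -0.0357], [-0.0069, -0.2163, -0.9763, 1.4955], [0.0, 0.0, 0.0, 1.0]]
side [[386.6, 0.0, 278.1], [0.0, 386.6, 207.8], [0.0, 0.0, 1.0]] [[-0.8776, -0.2157, 0.4281, -0.0225], [-0.4787, 0.3478, -0.8061, 0.9684], [0.025, -0.9124, -0.4085, 0.5914], [0.0, 0.0, 0.0, 1.0]]
```

View pics/top0.png

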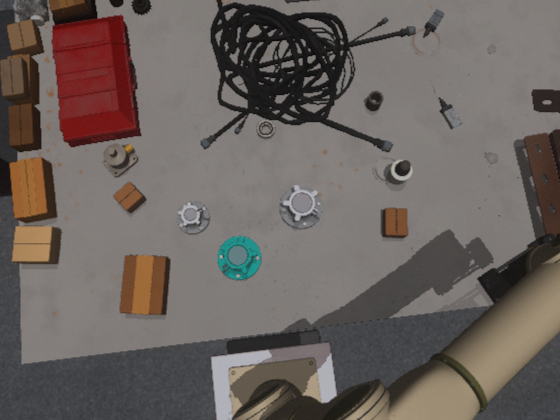

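View pics/side0.png

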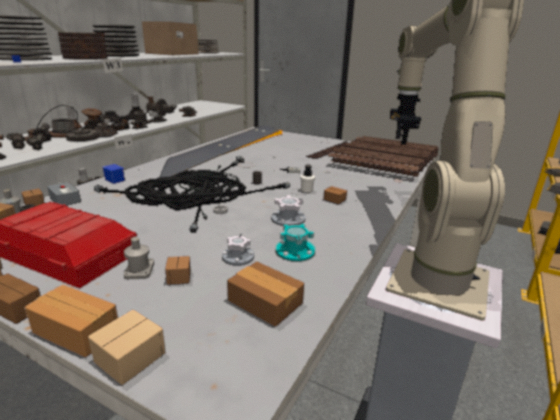

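The top view shows the large housing near (301,205), the small one near (193,216), the turquoise look-alike near (239,258), the filter bowl near (400,172), and the flat carton near (396,222). Next I'll zoom in on the large one.

Run:
```python
import cv2, numpy as np
im=cv2.imread("pics/top0.png")
cv2.imwrite("pics/z0.png",cv2.resize(im[170:240,260:345],None,fx=8,fy=8,interpolation=cv2.INTER_CUBIC))
im=cv2.imread("pics/side0.png")
cv2.imwrite("pics/z1.png",cv2.resize(im[180:240,260:330],None,fx=8,fy=8,interpolation=cv2.INTER_CUBIC))
```

```text
(no output)
```

View pics/z0.png

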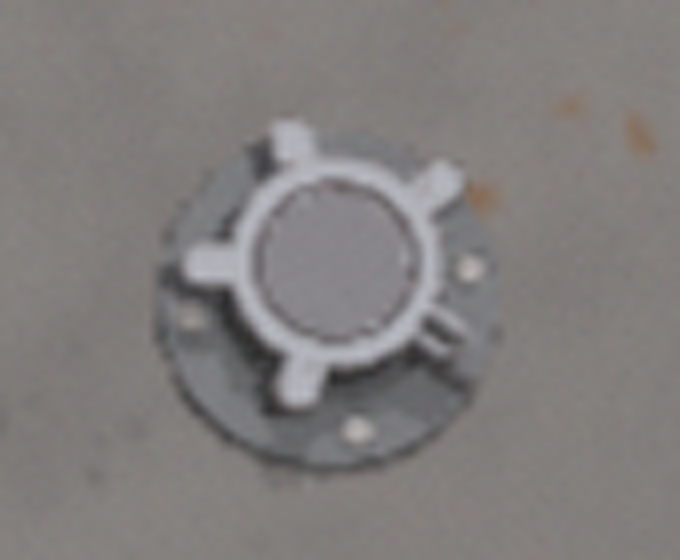

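View pics/z1.png

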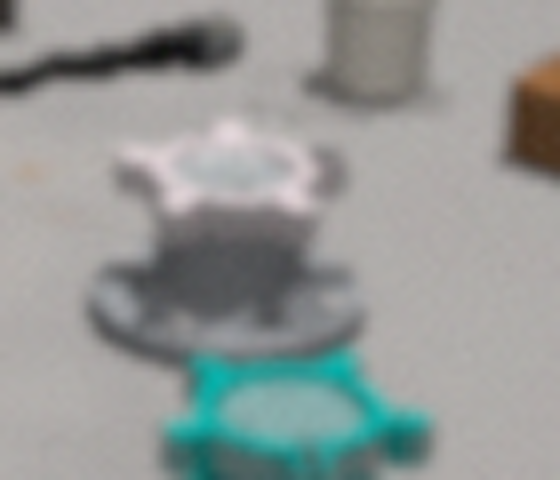

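```bash
cat > h.py <<'E'
import numpy as np, cv2
from bench import r, optics
from scipy.spatial.transform import Rotation as Ro
def cast(n,uv,z):
    m=optics.camera_model(n);K=np.array(m["camera_matrix"]);T=np.array(m["world_from_camera"])
    uv=np.atleast_2d(uv).astype(float)
    d=(np.linalg.inv(K)@np.c_[uv,np.ones(len(uv))].T).T@T[:3,:3].T
    return T[:3,3]+d*((z-T[2,3])/d[:,2])[:,None]
def proj(n,p):
    m=optics.camera_model(n);K=np.array(m["camera_matrix"]);T=np.array(m["world_from_camera"])
    c=(np.atleast_2d(p)-T[:3,3])@T[:3,:3]; q=c@K.T; return q[:,:2]/q[:,2:]
def rectify(im,c,z,half=0.08,s=4000):
    # world patch at height z resampled: col = -y, row = -x (seen from above, x up)
    n=int(2*half*s); g=(np.arange(n)+.5)/s-half
    C,R=np.meshgrid(g,g); P=np.c_[(c[0]-R).ravel(),(c[1]-C).ravel(),np.full(n*n,z)]
    uv=proj("top",P).astype(np.float32)
    return cv2.remap(im,uv[:,0].reshape(n,n),uv[:,1].reshape(n,n),cv2.INTER_CUBIC)
def tool():
    s=r.read_state();R=Ro.from_quat(s["eef_rot"]).as_matrix();return s,R
E
python3 - <<'E'
from h import *
im=cv2.imread("pics/top0.png")
g=cv2.cvtColor(im,cv2.COLOR_BGR2GRAY)
m=(g>165).astype(np.uint8); m[:170]=0;m[240:]=0;m[:,:260]=0;m[:,345:]=0
n,l,st,c=cv2.connectedComponentsWithStats(m); print(st,c)
k=1+np.argmax(st[1:,4])
cs,_=cv2.findContours((l==k).astype(np.uint8),cv2.RETR_CCOMP,cv2.CHAIN_APPROX_NONE)
for q in cs:
    q=q[:,0,:]
    if len(q)>15:
        e=cv2.fitEllipse(q.astype(np.float32)); print(len(q),e,cast("top",e[0],0.07))
print("base foot guess", cast("top",[260+330/8-.5,170+300/8-.5],0.006))
c0=cast("top",[260+335/8-.44,170+262/8-.44],0.07)[0]; print(c0)
cv2.imwrite("pics/rect.png",rectify(im,c0,0.07))
s,R=tool(); print(R.round(3))
for nm,px in dict(small=(193,216),turq=(239,258),bowl=(400,172),carton=(396,222),scart=(129,197)).items(): print(nm,cast("top",px,0.05).round(3))
E
```

```text
[[     0      0    560    420 235001]
 [   284    186     33     34    193]
 [   318    203      2      2      3]
 [   304    223      2      2      3]] [[279.4822022  209.50665742]
 [300.18134715 201.2746114 ]
 [318.33333333 203.33333333]
 [304.33333333 223.33333333]]
107 ((300.58734130859375, 201.82545471191406), (26.386920928955078, 30.31905746459961), 39.086029052734375) [[ 0.52181898 -0.12860134  0.07      ]]
64 ((301.4948425292969, 202.315185546875), (22.5214786529541, 23.052804946899414), 114.21439361572266) [[ 0.52019126 -0.13084125  0.07      ]]
base foot guess [[ 0.52060963 -0.13130409  0.006     ]]
[ 0.52022484 -0.13068391  0.07      ]
[[-0.001  0.417 -0.909]
 [ 0.001 -0.909 -0.417]
 [-1.    -0.001  0.   ]]
small [[0.522 0.164 0.05 ]]
turq [[0.394 0.053 0.05 ]]
bowl [[ 0.576 -0.412  0.05 ]]
carton [[ 0.44  -0.378  0.05 ]]
scart [[0.596 0.333 0.05 ]]
```

View pics/rect.png

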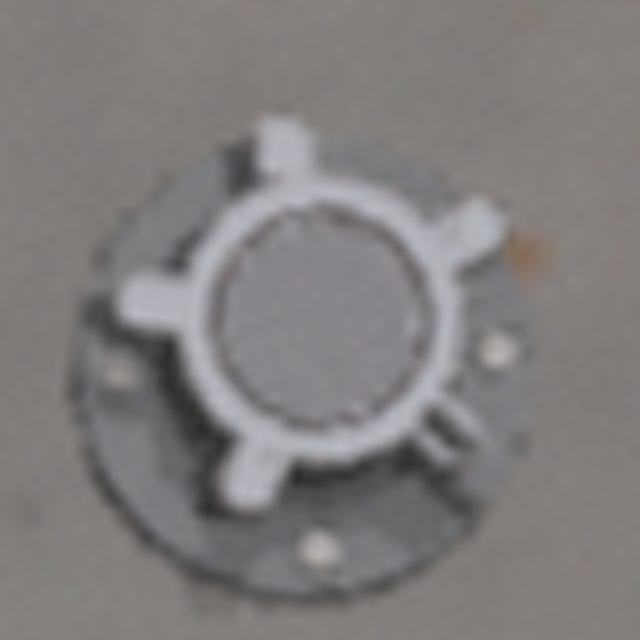

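The axis of the large ring is at about (0.520, -0.131). The marked lobe is at about -132.5° and the other lobes follow at 72° steps. I'll push with the closed fingers, working in a hollow with tool y kept radial. First I approach high and close the gripper.

```bash
python3 -m inch '[{"translation":[0,-3,-4.9],"spin":0},{"translation":[0,-3,-4.9],"spin":0},{"translation":[0,-3,-4.9],"spin":0},{"translation":[0,-3,-4.9],"spin":0},{"translation":[0,-3,-4.9],"spin":0},{"translation":[0,-3,-4.9],"spin":0},{"translation":[0,-3,-4.9],"spin":0},{"translation":[0,0,0],"spin":10},{"translation":[0,0,0],"spin":10},{"translation":[0,0,0],"spin":10}]' 1 20
cat >> h.py <<'E'
C=np.array([0.5202,-0.1308])
def rep(sign=1):
    s,R=tool(); p=s["ee_pos"]; d=p[:2]-C; a=np.degrees(np.arctan2(d[1],d[0])); y=sign*R[:2,1]
    print("t %.2f p %s R %.1fmm ang %.1f yawout %.1f tilt %.2f q7 %.2f w %.3f F %s"%(s["time"],p.round(4),1e3*np.hypot(*d),a,np.degrees(np.arctan2(y[1],y[0])),np.degrees(np.arccos(-R[2,0])),s["joint_positions"][6],s["width"],np.round(s["ft_force"],1)))
    return s,R
def goto(ang,Rr,z,sign=1):
    s,R=tool(); t=np.radians(ang); P=np.r_[C+Rr*np.array([np.cos(t),np.sin(t)]),z]
    d=R.T@(P-s["ee_pos"])*100; y=sign*R[:2,1]; w=(ang-np.degrees(np.arctan2(y[1],y[0]))+180)%360-180
    print("to",ang,Rr,z,"-> tool cm",d.round(2),"spin",round(-w,1))
E
python3 -c "
from h import *
rep();goto(-96.5,.056,.2)"
```

```text
time: 1.35
ee_pos: [0.4897, -0.2215, 0.2349]
eef_rot: [-0.704, 0.037, 0.708, 0.04]
ft_force: [0.3, 0.1, -0.0]
width: 0.0018
t 1.35 p [ 0.4897 -0.2215  0.2349] R 95.6mm ang -108.6 yawout -96.2 tilt 0.43 q7 -1.38 w 0.002 F [ 0.3  0.1 -0. ]
to -96.5 0.056 0.2 -> tool cm [ 3.49 -3.73 -2.04] spin 0.3
```

```bash
python3 -m inch '[{"translation":[4,-3.7,-2.1],"spin":0},{"translation":[4,0,0],"spin":0},{"translation":[4,0,0],"spin":0},{"translation":[0,0,0],"spin":0}]' >/dev/null
python3 -c "
from h import *
rep();goto(-96.5,.056,.1)
for n,(x0,x1,y0,y1) in dict(side=(220,360,110,240),top=(230,380,120,250)).items():
    im=optics.camera(n)[:,:,::-1]; cv2.imwrite('pics/a_%s.png'%n,cv2.resize(im[y0:y1,x0:x1],None,fx=4,fy=4,interpolation=cv2.INTER_CUBIC))"
```

```text
t 1.85 p [ 0.5144 -0.1854  0.1116] R 54.9mm ang -96.1 yawout -96.4 tilt 0.43 q7 -1.50 w 0.001 F [-0.4  0.4 -0.3]
to -96.5 0.056 0.1 -> tool cm [1.16 0.12 0.03] spin 0.1
```

View pics/a_side.png

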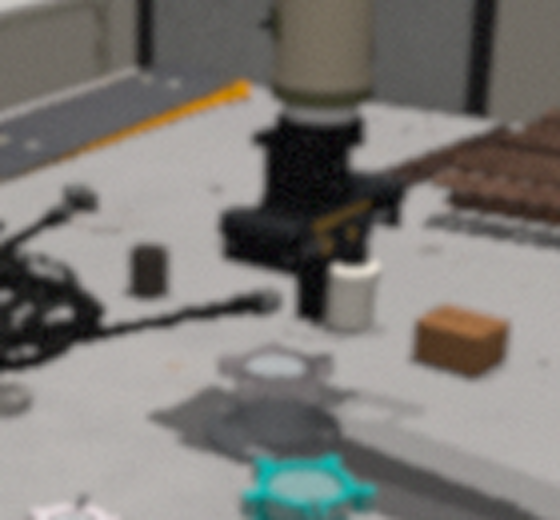

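View pics/a_top.png

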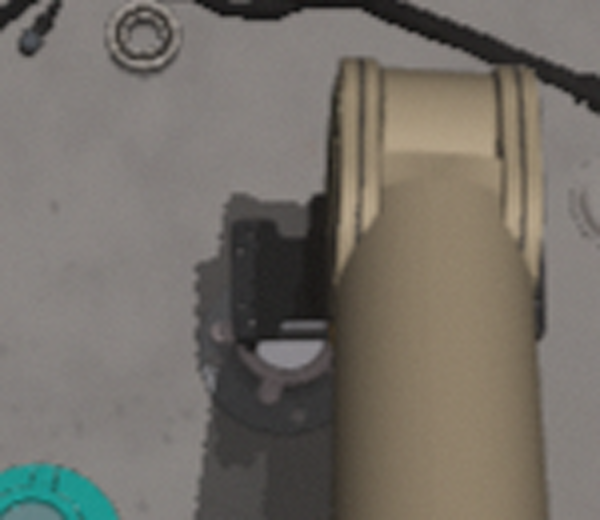

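The side view shows the closed fingertips at crop (315,290), behind and above the ring and clear of everything. In the top view the arm hides the hollow. Now I go down gently.

```bash
python3 -m inch '[{"translation":[1.5,0.1,0],"spin":0},{"translation":[1.5,0,0],"spin":0},{"translation":[1.5,0,0],"spin":0},{"translation":[0.4,0,0],"spin":0},{"translation":[0,0,0],"spin":0}]' >/dev/null
python3 -c "
from h import *
rep();goto(-96.5,.056,.062)"
```

```text
t 2.58 p [ 0.5184 -0.1886  0.0662] R 57.8mm ang -91.8 yawout -96.5 tilt 0.26 q7 -1.52 w 0.000 F [-0.4  0.   0.1]
to -96.5 0.056 0.062 -> tool cm [ 0.42 -0.16  0.48] spin 0.0
```

```bash
python3 -m inch '[{"translation":[0.4,-0.1,-0.4],"spin":-7},{"translation":[0,-0.03,-0.59],"spin":-6},{"translation":[0,-0.03,-0.59],"spin":-6},{"translation":[0,-0.03,-0.59],"spin":-6},{"translation":[0,-0.03,-0.59],"spin":-6},{"translation":[0,-0.03,-0.59],"spin":-6}]' >/dev/null
python3 -c "
from h import *
s,R=rep();a=s['ee_pos'][:2]-C;f=np.degrees(np.arctan2(a[1],a[0]));goto(f,.056,.062)"
```

```text
t 3.33 p [ 0.552  -0.183   0.0647] R 61.1mm ang -58.7 yawout -58.5 tilt 0.43 q7 -0.94 w 0.001 F [ 1.  -1.   0.1]
to -58.658956258864606 0.056 0.062 -> tool cm [ 0.27 -0.51 -0.  ] spin 0.2
```

```bash
python3 -m inch '[{"translation":[0.2,-0.25,-0.6],"spin":-6},{"translation":[0,-0.2,-0.6],"spin":-6},{"translation":[0.1,-0.2,-0.6],"spin":-6},{"translation":[0,-0.1,-0.6],"spin":-6},{"translation":[0,-0.1,-0.6],"spin":-6},{"translation":[0,-0.1,-0.6],"spin":-6}]' >/dev/null
python3 -c "
from h import *
s,R=rep();a=s['ee_pos'][:2]-C;f=np.degrees(np.arctan2(a[1],a[0]));goto(f,.056,.062)"
```

```text
t 4.08 p [ 0.5741 -0.1562  0.0665] R 59.6mm ang -25.2 yawout -21.6 tilt 1.15 q7 -0.40 w 0.000 F [-0.8 -0.2 -0. ]
to -25.21206306640725 0.056 0.062 -> tool cm [ 0.44 -0.37 -0.03] spin 3.7
```

```bash
python3 -c "
from h import *
im=optics.camera('side')[:,:,::-1]; cv2.imwrite('pics/b.png',cv2.resize(im[170:240,250:350],None,fx=6,fy=6,interpolation=cv2.INTER_CUBIC))
rep()"
```

```text
t 4.12 p [ 0.5744 -0.1552  0.0665] R 59.4mm ang -24.2 yawout -21.2 tilt 1.15 q7 -0.40 w 0.000 F [0.1 1.3 0.1]
```

View pics/b.png

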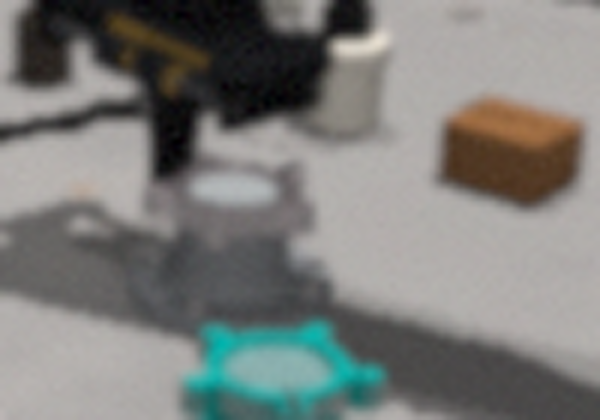

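The side view shows the finger at (172,150) in the hollow right behind a lobe at (163,195). The lobes have moved round, and the housing is still where it was. I keep pushing.

```bash
python3 -m inch '[{"translation":[0.2,-0.25,-0.6],"spin":-7},{"translation":[0.1,-0.2,-0.6],"spin":-7},{"translation":[0.1,-0.15,-0.6],"spin":-7},{"translation":[0.05,-0.1,-0.6],"spin":-6},{"translation":[0.05,-0.1,-0.6],"spin":-6},{"translation":[0,-0.1,-0.6],"spin":-6},{"translation":[0,-0.1,-0.6],"spin":-6},{"translation":[0,-0.1,-0.6],"spin":-6},{"translation":[0,-0.1,-0.6],"spin":-6},{"translation":[0,-0.1,-0.6],"spin":-6}]' >/dev/null
python3 -c "
from h import *
s,R=rep();a=s['ee_pos'][:2]-C;f=np.degrees(np.arctan2(a[1],a[0]));goto(f,.056,.062)"
```

```text
t 5.38 p [ 0.559  -0.102   0.0651] R 48.3mm ang 36.5 yawout 42.6 tilt 1.94 q7 0.54 w 0.001 F [ 3.8  0.1 -1.8]
to 36.54206003180539 0.056 0.062 -> tool cm [0.32 0.76 0.07] spin 6.1
```

Radius 48 mm is too far in and there is a light 3.8 N contact. I'm moving outward now.

```bash
python3 -m inch '[{"translation":[0.1,0.5,0],"spin":0},{"translation":[0.1,0.4,0],"spin":0},{"translation":[0,0,0],"spin":0}]' >/dev/null
python3 -c "
from h import *
s,R=rep();a=s['ee_pos'][:2]-C;f=np.degrees(np.arctan2(a[1],a[0]));goto(f,.056,.062);print(R.round(3))
for n,(x0,x1,y0,y1) in dict(side=(250,350,150,240),top=(240,370,140,250)).items():
    im=optics.camera(n)[:,:,::-1]; cv2.imwrite('pics/c_%s.png'%n,cv2.resize(im[y0:y1,x0:x1],None,fx=5,fy=5,interpolation=cv2.INTER_CUBIC))
"
```

```text
t 5.75 p [ 0.5664 -0.0961  0.0635] R 57.8mm ang 36.9 yawout 42.2 tilt 1.96 q7 0.51 w 0.000 F [-0.5  0.3 -0.1]
to 36.93525983312008 0.056 0.062 -> tool cm [ 0.15 -0.18 -0.02] spin 5.2
[[ 0.03   0.741  0.671]
 [-0.017  0.671 -0.741]
 [-0.999  0.011  0.032]]
```

View pics/c_side.png

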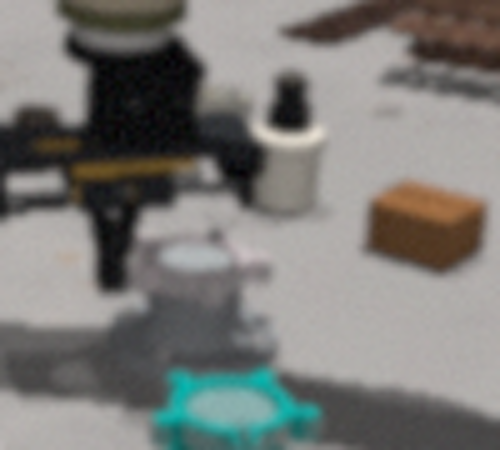

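View pics/c_top.png

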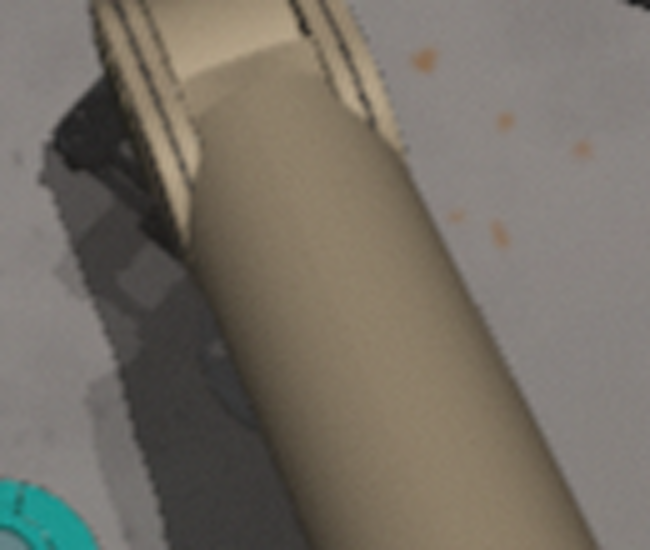

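The housing has not moved: the window centre is still at about image (289.6,201) in the side view. I keep pushing with smaller inward steps.

```bash
python3 -m inch '[{"translation":[0.1,0,-0.6],"spin":-2},{"translation":[0.1,0,-0.6],"spin":-4},{"translation":[0,-0.03,-0.6],"spin":-6},{"translation":[0,-0.03,-0.6],"spin":-6},{"translation":[0,-0.03,-0.6],"spin":-6},{"translation":[0,-0.03,-0.6],"spin":-6}]' >/dev/null
python3 -c "
from h import *
s,R=rep();a=s['ee_pos'][:2]-C;f=np.degrees(np.arctan2(a[1],a[0]));goto(f,.056,.062)"
```

```text
t 6.60 p [ 0.5388 -0.0748  0.0618] R 59.0mm ang 71.7 yawout 73.5 tilt 2.36 q7 0.98 w 0.001 F [3.6 0.1 0.2]
to 71.68019268889691 0.056 0.062 -> tool cm [-0.02 -0.3  -0.01] spin 1.8
```

```bash
python3 -m inch '[{"translation":[0,-0.12,-0.6],"spin":-6},{"translation":[0,-0.12,-0.6],"spin":-6},{"translation":[0,-0.06,-0.6],"spin":-6},{"translation":[0,-0.03,-0.6],"spin":-6},{"translation":[0,-0.03,-0.6],"spin":-6},{"translation":[0,-0.03,-0.6],"spin":-6}]' >/dev/null
python3 -c "
from h import *
s,R=rep();a=s['ee_pos'][:2]-C;f=np.degrees(np.arctan2(a[1],a[0]));goto(f,.056,.062)"
```

```text
t 7.35 p [ 0.5035 -0.0729  0.0618] R 60.2mm ang 106.1 yawout 111.3 tilt 2.69 q7 1.61 w 0.001 F [1.6 1.6 0.2]
to 106.09403632822878 0.056 0.062 -> tool cm [-0.01 -0.42 -0.04] spin 5.2
```

```bash
python3 -m inch '[{"translation":[0,-0.15,-0.6],"spin":-3},{"translation":[0,-0.15,-0.6],"spin":-4},{"translation":[0,-0.1,-0.6],"spin":-5},{"translation":[0,-0.03,-0.6],"spin":-6},{"translation":[0,0,-0.3],"spin":-3}]' >/dev/null
python3 -c "
from h import *
s,R=rep();a=s['ee_pos'][:2]-C;f=np.degrees(np.arctan2(a[1],a[0]));goto(f,.056,.062);print(R.round(3))
im=optics.camera('side')[:,:,::-1];cv2.imwrite('pics/d_side.png',cv2.resize(im[150:240,250:350],None,fx=5,fy=5,interpolation=cv2.INTER_CUBIC))
"
```

```text
t 7.97 p [ 0.4804 -0.085   0.0615] R 60.7mm ang 131.0 yawout 133.7 tilt 2.74 q7 2.00 w 0.000 F [0.7 2.3 0.9]
to 130.97285725370654 0.056 0.062 -> tool cm [-0.03 -0.47 -0.02] spin 2.7
[[ 0.047 -0.69   0.722]
 [-0.011  0.722  0.691]
 [-0.999 -0.04   0.026]]
```

View pics/d_side.png

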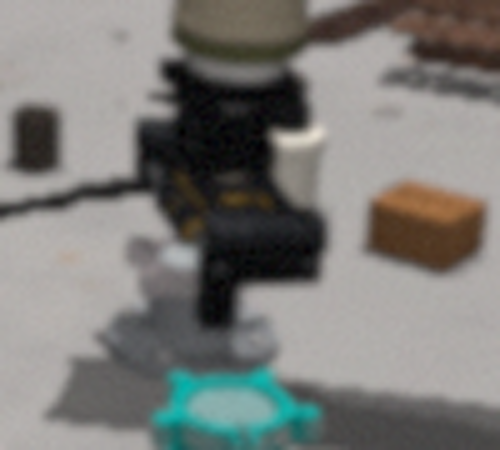

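The side view shows the finger at (215,300) on the near-left side of the ring with the housing still in place. By finger angle the ring is at about 213°. Now I back off radially and unwind the wrist half a turn.

```bash
python3 -m inch '[{"translation":[0,1.2,0.2],"spin":0},{"translation":[0,1.2,0],"spin":0},{"translation":[0,0,0],"spin":10},{"translation":[0,0,0],"spin":10},{"translation":[0,0,0],"spin":10},{"translation":[0,0,0],"spin":10},{"translation":[0,0,0],"spin":10},{"translation":[0,0,0],"spin":10},{"translation":[0,0,0],"spin":10},{"translation":[0,0,0],"spin":10},{"translation":[0,0,0],"spin":10},{"translation":[0,0,0],"spin":10},{"translation":[0,0,0],"spin":10},{"translation":[0,0,0],"spin":10},{"translation":[0,0,0],"spin":10},{"translation":[0,0,0],"spin":10},{"translation":[0,0,0],"spin":10},{"translation":[0,0,0],"spin":10},{"translation":[0,0,0],"spin":10},{"translation":[0,0,0],"spin":10}]' >/dev/null
python3 -c "
from h import *
s,R=rep(-1);goto(127,.057,.062,-1);print(R.round(3))
im=optics.camera('side')[:,:,::-1];cv2.imwrite('pics/e_side.png',cv2.resize(im[150:240,250:350],None,fx=5,fy=5,interpolation=cv2.INTER_CUBIC))
im=optics.camera('top')[:,:,::-1];cv2.imwrite('pics/e_top.png',cv2.resize(im[140:250,240:370],None,fx=5,fy=5,interpolation=cv2.INTER_CUBIC))
"
```

```text
t 10.53 p [ 0.4521 -0.0532  0.0595] R 103.2mm ang 131.3 yawout 127.7 tilt 2.68 q7 -1.05 w 0.001 F [-0.8  0.4 -0.9]
to 127 0.057 0.062 -> tool cm [-0.05  4.61 -0.72] spin 0.7
[[ 0.044  0.611 -0.791]
 [-0.017 -0.791 -0.612]
 [-0.999  0.04  -0.024]]
```

View pics/e_side.png

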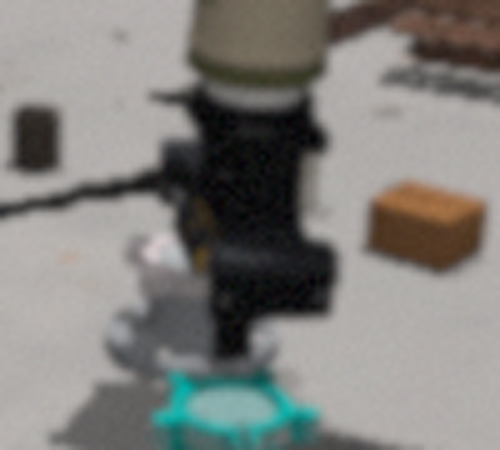

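View pics/e_top.png

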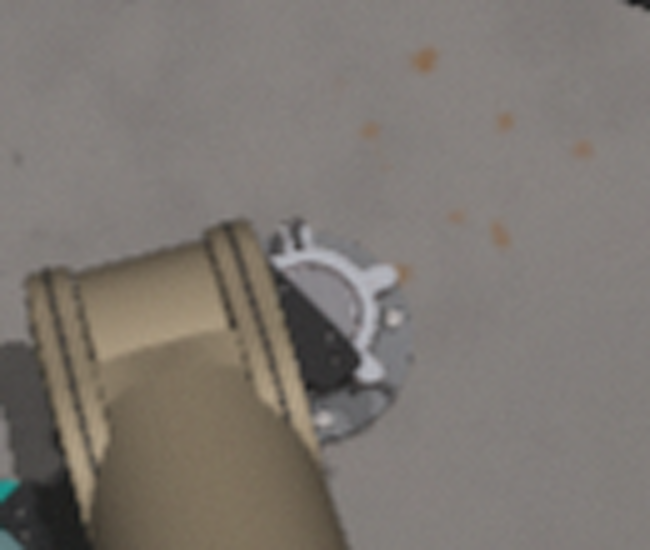

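```bash
python3 -c "
from h import *
for u in [(240+295/5-.4,140+237/5-.4),(240+385/5-.4,140+275/5-.4),(240+370/5-.4,140+370/5-.4)]:
    p=cast('top',u,.071)[0]; d=p[:2]-C; print(p.round(4),np.degrees(np.arctan2(d[1],d[0])).round(1),np.hypot(*d).round(4))
"
```

```text
[ 0.5628 -0.1285  0.071 ] 3.1 0.0427
[ 0.5361 -0.1738  0.071 ] -69.7 0.0458
[ 0.4855 -0.1588  0.071 ] -141.1 0.0446
```

The top view shows the marked lobe at crop (295,237), which is +3°. So the ring stands at about 135°, not 213°: at the outer radius the finger slipped past the first lobe. From here I push at about 51 mm radius, where the lobe contact is deeper, and work from the measured 135°. The housing axis is unchanged.

```bash
python3 -c "
from h import *
rep(-1);goto(111,.085,.061,-1);goto(111,.052,.061,-1)"
```

```text
t 10.62 p [ 0.4521 -0.0533  0.0596] R 103.2mm ang 131.3 yawout 127.9 tilt 2.68 q7 -1.05 w 0.001 F [ 0.5 -1.2  1. ]
to 111 0.085 0.061 -> tool cm [ 0.02  2.17 -3.08] spin 16.9
to 111 0.052 0.061 -> tool cm [ 0.12  5.32 -2.12] spin 16.9
```

```bash
python3 -m inch '[{"translation":[0,0.6,-1],"spin":6},{"translation":[0,0.6,-1],"spin":6},{"translation":[0,0.3,-0.8],"spin":5},{"translation":[0,0,0],"spin":0}]' >/dev/null; python3 -c "
from h import *
rep(-1);goto(111,.085,.061,-1);goto(111,.052,.061,-1)"
```

```text
t 11.12 p [ 0.4832 -0.0493  0.061 ] R 89.5mm ang 114.4 yawout 111.5 tilt 2.69 q7 -1.37 w 0.000 F [0.1 0.9 0.3]
to 111 0.085 0.061 -> tool cm [ 0.03  0.44 -0.53] spin 0.5
to 111 0.052 0.061 -> tool cm [ 0.13  3.74 -0.5 ] spin 0.5
```

```bash
python3 -m inch '[{"translation":[0,1.2,-0.4],"spin":0},{"translation":[0,1.2,-0.1],"spin":0},{"translation":[0,0.6,0],"spin":0},{"translation":[0,0.2,0],"spin":0},{"translation":[0,0,0],"spin":0}]' >/dev/null; python3 -c "
from h import *
rep(-1);goto(111,.052,.061,-1)"
```

```text
t 11.75 p [ 0.4997 -0.08    0.0621] R 54.8mm ang 112.0 yawout 111.9 tilt 2.66 q7 -1.31 w 0.000 F [0.5 0.1 0.4]
to 111 0.052 0.061 -> tool cm [ 0.12  0.28 -0.09] spin 0.9
```

```bash
python3 -m inch '[{"translation":[0,0.2,0.5],"spin":-5},{"translation":[0,0.12,0.54],"spin":-6},{"translation":[0,0.05,0.54],"spin":-6},{"translation":[0,0.05,0.54],"spin":-6},{"translation":[0,0.05,0.54],"spin":-6}]' >/dev/null; python3 -c "
from h import *
s,R=rep(-1);a=s['ee_pos'][:2]-C;f=np.degrees(np.arctan2(a[1],a[0]));goto(f,.052,.061,-1)"
```

```text
t 12.38 p [ 0.48   -0.0953  0.0618] R 53.6mm ang 138.6 yawout 142.1 tilt 2.70 q7 -0.75 w 0.000 F [-0.   2.5 -0.1]
to 138.59029106976715 0.052 0.061 -> tool cm [0.08 0.16 0.01] spin 3.5
```

```bash
python3 -m inch '[{"translation":[0,0.12,0.54],"spin":-5},{"translation":[0,0.12,0.54],"spin":-5},{"translation":[0,0.08,0.54],"spin":-6},{"translation":[0,0.06,0.54],"spin":-6},{"translation":[0,0.06,0.54],"spin":-6},{"translation":[0,0.06,0.54],"spin":-6},{"translation":[0,0.06,0.54],"spin":-6}]' >/dev/null; python3 -c "
from h import *
s,R=rep(-1);a=s['ee_pos'][:2]-C;f=np.degrees(np.arctan2(a[1],a[0]));goto(f,.052,.061,-1)
im=optics.camera('side')[:,:,::-1];cv2.imwrite('pics/f_side.png',cv2.resize(im[150:240,250:350],None,fx=5,fy=5,interpolation=cv2.INTER_CUBIC))
"
```

```text
t 13.25 p [ 0.4679 -0.1253  0.0606] R 52.6mm ang 174.0 yawout -176.0 tilt 2.21 q7 0.02 w 0.001 F [-2.7  2.8  1.1]
to 174.040742867277 0.052 0.061 -> tool cm [-0.03  0.06  0.01] spin 10.0
```

View pics/f_side.png

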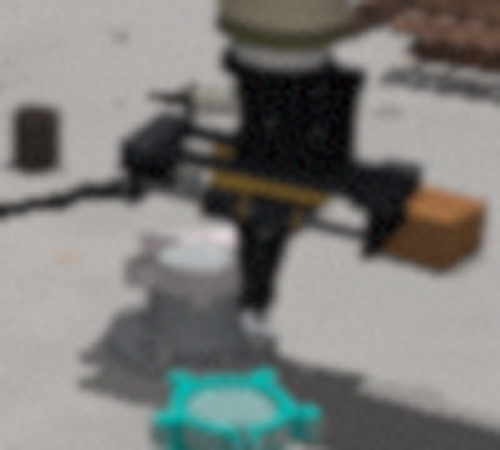

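The finger at (258,280) sits at the rim on the near-right side, with lobes visible at (150,240) and elsewhere, and the housing is standing still. The yaw leads by 10°, so I reduce spin.

```bash
python3 -m inch '[{"translation":[0,-0.03,0.6],"spin":-3},{"translation":[0,0,0.6],"spin":-3},{"translation":[0,0.02,0.6],"spin":-5},{"translation":[0,0.03,0.6],"spin":-5},{"translation":[0,0.04,0.6],"spin":-6},{"translation":[0,0.05,0.6],"spin":-6}]' >/dev/null; python3 -c "
from h import *
s,R=rep(-1);a=s['ee_pos'][:2]-C;f=np.degrees(np.arctan2(a[1],a[0]));goto(f,.052,.061,-1)
"
```

```text
t 14.05 p [ 0.476  -0.156   0.0606] R 50.9mm ang -150.3 yawout -147.2 tilt 1.95 q7 0.54 w 0.000 F [-3.6  0.8  1.6]
to -150.313940432488 0.052 0.061 -> tool cm [-0.04 -0.11 -0.  ] spin 3.2
```

```bash
python3 -m inch '[{"translation":[0,-0.1,0.6],"spin":-5},{"translation":[0,-0.05,0.6],"spin":-5},{"translation":[0,0.02,0.6],"spin":-6},{"translation":[0,0.03,0.6],"spin":-6},{"translation":[0,0.03,0.6],"spin":-6},{"translation":[0,0.03,0.6],"spin":-6},{"translation":[0,0.03,0.6],"spin":-6}]' >/dev/null; python3 -c "
from h import *
s,R=rep(-1);a=s['ee_pos'][:2]-C;f=np.degrees(np.arctan2(a[1],a[0]));goto(f,.052,.061,-1)
"
```

```text
t 14.93 p [ 0.5043 -0.1799  0.0607] R 51.6mm ang -107.9 yawout -106.4 tilt 1.52 q7 1.19 w 0.000 F [-2.6  0.6  2.5]
to -107.94296613589916 0.052 0.061 -> tool cm [-0.03 -0.04 -0.  ] spin 1.6
```

```bash
python3 -m inch '[{"translation":[0,-0.05,0.6],"spin":-6},{"translation":[0,0.0,0.6],"spin":-6},{"translation":[0,0.02,0.6],"spin":-6},{"translation":[0,0.03,0.6],"spin":-6},{"translation":[0,0.03,0.6],"spin":-6},{"translation":[0,0.03,0.6],"spin":-6},{"translation":[0,0.03,0.6],"spin":-6}]' >/dev/null; python3 -c "
from h import *
s,R=rep(-1);a=s['ee_pos'][:2]-C;f=np.degrees(np.arctan2(a[1],a[0]));goto(f,.052,.061,-1)
im=optics.camera('side')[:,:,::-1];cv2.imwrite('pics/g_side.png',cv2.resize(im[150:240,250:350],None,fx=5,fy=5,interpolation=cv2.INTER_CUBIC))
im=optics.camera('top')[:,:,::-1];cv2.imwrite('pics/g_top.png',cv2.resize(im[140:250,240:370],None,fx=5,fy=5,interpolation=cv2.INTER_CUBIC))
"
```

```text
t 15.80 p [ 0.5425 -0.1778  0.0604] R 52.0mm ang -64.7 yawout -63.7 tilt 1.10 q7 1.83 w 0.000 F [-3.  -1.4  1. ]
to -64.66469939602284 0.052 0.061 -> tool cm [-0.06  0.    0.  ] spin 0.9
```

View pics/g_side.png

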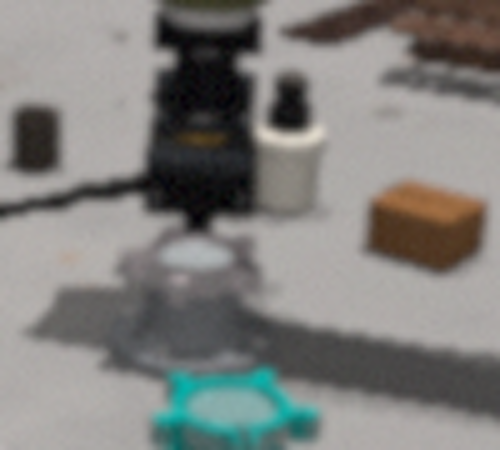

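View pics/g_top.png

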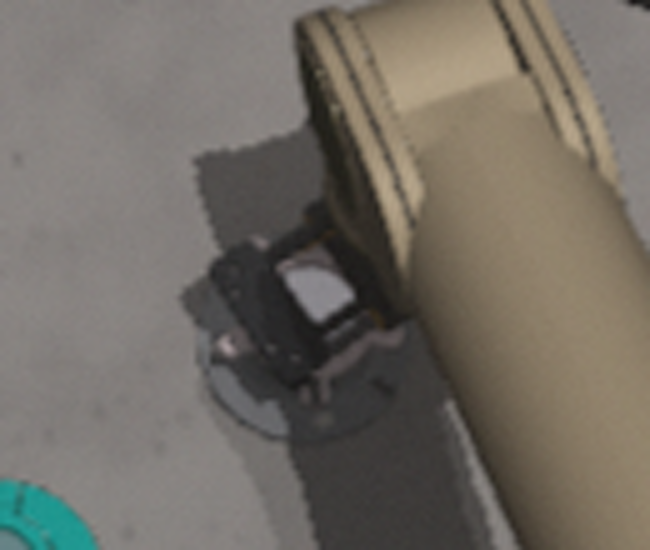

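The marked lobe is now at top crop (312,385), about 175°, which matches my running count of about 306°. The side view shows the foot where it was. I push a little further, then back off and unwind.

```bash
python3 -m inch '[{"translation":[0,0.0,0.6],"spin":-6},{"translation":[0,0.02,0.6],"spin":-6},{"translation":[0,0.02,0.6],"spin":-6},{"translation":[0,0.02,0.6],"spin":-6},{"translation":[0,0,0],"spin":0},{"translation":[0,-0.8,-0.3],"spin":0},{"translation":[0,-0.8,-0.2],"spin":0},{"translation":[0,0,0],"spin":0}]' >/dev/null; python3 -c "
from h import *
s,R=rep(-1);
"
```

```text
t 16.90 p [ 0.5698 -0.1804  0.0603] R 70.1mm ang -45.0 yawout -40.8 tilt 1.05 q7 2.18 w 0.001 F [-0.4 -0.1  0.7]
```

```bash
python3 -m inch '[{"translation":[0,-0.4,0],"spin":0},{"translation":[0,-0.3,0],"spin":10},{"translation":[0,0,0],"spin":10},{"translation":[0,0,0],"spin":10},{"translation":[0,0,0],"spin":10},{"translation":[0,0,0],"spin":10},{"translation":[0,0,0],"spin":10},{"translation":[0,0,0],"spin":10},{"translation":[0,0,0],"spin":10},{"translation":[0,0,0],"spin":10},{"translation":[0,0,0],"spin":10},{"translation":[0,0,0],"spin":10},{"translation":[0,0,0],"spin":10},{"translation":[0,0,0],"spin":10},{"translation":[0,0,0],"spin":10},{"translation":[0,0,0],"spin":10},{"translation":[0,0,0],"spin":10},{"translation":[0,0,0],"spin":10},{"translation":[0,0,0],"spin":10},{"translation":[0,0,0],"spin":10}]' >/dev/null; python3 -c "
from h import *
s,R=rep(1);goto(-53,.08,.061);goto(-53,.052,.061)
im=optics.camera('side')[:,:,::-1];cv2.imwrite('pics/i_side.png',cv2.resize(im[150:240,250:350],None,fx=5,fy=5,interpolation=cv2.INTER_CUBIC))
im=optics.camera('top')[:,:,::-1];cv2.imwrite('pics/i_top.png',cv2.resize(im[140:250,240:370],None,fx=5,fy=5,interpolation=cv2.INTER_CUBIC))
"
```

```text
t 19.40 p [ 0.5777 -0.1821  0.0606] R 77.0mm ang -41.7 yawout -57.2 tilt 1.04 q7 -0.95 w 0.000 F [-0.   0.9  0.4]
to -53 0.08 0.061 -> tool cm [-0.05  0.55  1.47] spin -4.2
to -53 0.052 0.061 -> tool cm [-0.09 -2.24  1.67] spin -4.2
```

View pics/i_side.png

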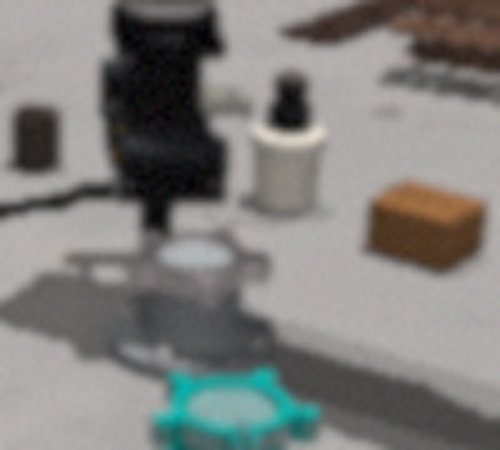

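View pics/i_top.png

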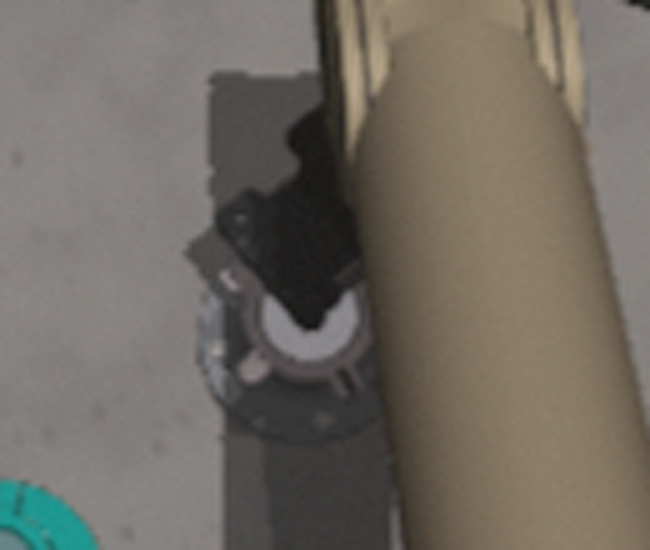

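```bash
cat >> h.py <<'E'
def lobes(uvs,z,k=5,o=(240,140)):
    for u in uvs:
        p=cast('top',(o[0]+u[0]/k-.4,o[1]+u[1]/k-.4),z)[0]; d=p[:2]-C; print(u,np.degrees(np.arctan2(d[1],d[0])).round(1),np.hypot(*d).round(4))
E
python3 -c "
from h import *
lobes([(345,380),(253,365),(231,278)],.072)"
```

```text
(345, 380) -160.1 0.0411
(253, 365) 126.2 0.0417
(231, 278) 58.6 0.0461
```

Mark at about -160°, so the ring is at about 332°. To leave only two more strokes, I move round the outside clockwise to the hollow at -124°.

```bash
python3 -m inch '[{"translation":[0,0.8,1.2],"spin":0},{"translation":[0,0.3,1.2],"spin":5},{"translation":[0,0,1.2],"spin":9},{"translation":[0,-0.1,1.2],"spin":9},{"translation":[0,-0.1,1.2],"spin":9},{"translation":[0,-0.1,1.2],"spin":9}]' >/dev/null; python3 -c "
from h import *
s,R=rep(1);goto(-124,.085,.061);goto(-124,.052,.061)
"
```

```text
t 20.25 p [ 0.5137 -0.2201  0.0593] R 89.6mm ang -94.2 yawout -98.1 tilt 1.01 q7 -1.50 w 0.000 F [-0.7  0.1  0.6]
to -124 0.085 0.061 -> tool cm [-0.25 -1.29  4.32] spin 25.9
to -124 0.052 0.061 -> tool cm [-0.24 -4.26  2.88] spin 25.9
```

```bash
python3 -m inch '[{"translation":[0,-0.1,1.2],"spin":9},{"translation":[0,-0.1,1.2],"spin":9},{"translation":[-0.1,-0.1,1.2],"spin":8},{"translation":[-0.1,-0.1,0.5],"spin":0},{"translation":[0,0,0],"spin":0}]' >/dev/null; python3 -c "
from h import *
s,R=rep(1);goto(-124,.085,.061);goto(-124,.052,.061)
"
```

```text
t 20.88 p [ 0.4729 -0.2077  0.0606] R 90.2mm ang -121.6 yawout -124.2 tilt 1.00 q7 -1.92 w 0.000 F [-0.   0.9 -0.2]
to -124 0.085 0.061 -> tool cm [-0.04 -0.52  0.38] spin -0.2
to -124 0.052 0.061 -> tool cm [-0.04 -3.82  0.39] spin -0.2
```

```bash
python3 -m inch '[{"translation":[0,-1.2,0.3],"spin":0},{"translation":[0,-1.2,0.1],"spin":0},{"translation":[0,-0.8,0],"spin":0},{"translation":[0,-0.3,0],"spin":0},{"translation":[0,0,0],"spin":0}]' >/dev/null; python3 -c "
from h import *
s,R=rep(1);goto(-124,.052,.061)
"
```

```text
t 21.50 p [ 0.4916 -0.1738  0.0605] R 51.6mm ang -123.7 yawout -123.8 tilt 1.02 q7 -2.00 w 0.000 F [-0.6 -0.2  0.4]
to -124 0.052 0.061 -> tool cm [-0.05  0.04  0.03] spin 0.2
```

Seated in the hollow with no contact. Stroke 3 starts now.

```bash
python3 -m inch '[{"translation":[0,0.02,-0.5],"spin":-5},{"translation":[0,-0.03,-0.6],"spin":-6},{"translation":[0,-0.03,-0.6],"spin":-6},{"translation":[0,-0.03,-0.6],"spin":-6},{"translation":[0,-0.03,-0.6],"spin":-6},{"translation":[0,-0.03,-0.6],"spin":-6}]' >/dev/null; python3 -c "
from h import *
s,R=rep(1);a=s['ee_pos'][:2]-C;f=np.degrees(np.arctan2(a[1],a[0]));goto(f,.052,.061)
"
```

```text
t 22.25 p [ 0.5214 -0.1853  0.0598] R 54.5mm ang -88.7 yawout -87.8 tilt 0.66 q7 -1.41 w 0.000 F [-3.2  0.1  0.2]
to -88.6993803776939 0.052 0.061 -> tool cm [-0.12 -0.25 -0.01] spin 0.9
```

```bash
python3 -m inch '[{"translation":[-0.1,-0.15,-0.6],"spin":-6},{"translation":[0,-0.12,-0.6],"spin":-6},{"translation":[0,-0.08,-0.6],"spin":-6},{"translation":[0,-0.06,-0.6],"spin":-6},{"translation":[0,-0.06,-0.6],"spin":-6},{"translation":[0,-0.06,-0.6],"spin":-6}]' >/dev/null; python3 -c "
from h import *
s,R=rep(1);a=s['ee_pos'][:2]-C;f=np.degrees(np.arctan2(a[1],a[0]));goto(f,.052,.061)
"
```

```text
t 23.00 p [ 0.5507 -0.1765  0.0599] R 54.9mm ang -56.2 yawout -51.0 tilt 0.77 q7 -0.85 w 0.001 F [-2.3 -1.3  2.3]
to -56.21132250470408 0.052 0.061 -> tool cm [-0.12 -0.29 -0.03] spin 5.2
```

```bash
python3 -m inch '[{"translation":[-0.1,-0.15,-0.6],"spin":-3},{"translation":[0,-0.12,-0.6],"spin":-4},{"translation":[0,-0.1,-0.6],"spin":-5},{"translation":[0,-0.06,-0.6],"spin":-6},{"translation":[0,-0.06,-0.6],"spin":-6},{"translation":[0,-0.06,-0.6],"spin":-6}]' >/dev/null; python3 -c "
from h import *
s,R=rep(1);a=s['ee_pos'][:2]-C;f=np.degrees(np.arctan2(a[1],a[0]));goto(f,.052,.061)
"
```

```text
t 23.75 p [ 0.5692 -0.1541  0.0607] R 54.3mm ang -25.4 yawout -20.4 tilt 1.24 q7 -0.41 w 0.000 F [ 1.1 -2.6  1.6]
to -25.414785133915014 0.052 0.061 -> tool cm [-0.03 -0.23 -0.02] spin 5.0
```

```bash
python3 -m inch '[{"translation":[0,-0.12,-0.6],"spin":-3},{"translation":[0,-0.1,-0.6],"spin":-4},{"translation":[0,-0.06,-0.6],"spin":-5},{"translation":[0,-0.05,-0.6],"spin":-6},{"translation":[0,-0.05,-0.6],"spin":-6},{"translation":[0,-0.05,-0.6],"spin":-6}]' >/dev/null; python3 -c "
from h import *
s,R=rep(1);a=s['ee_pos'][:2]-C;f=np.degrees(np.arctan2(a[1],a[0]));goto(f,.052,.061)
"
```

```text
t 24.50 p [ 0.5735 -0.1257  0.0611] R 53.5mm ang 5.5 yawout 10.1 tilt 1.72 q7 0.02 w 0.000 F [ 4.  -2.3 -1. ]
to 5.5158147462500295 0.052 0.061 -> tool cm [ 0.01 -0.15 -0.01] spin 4.6
```

```bash
python3 -m inch '[{"translation":[0,0.0,-0.6],"spin":-3},{"translation":[0,-0.02,-0.6],"spin":-4},{"translation":[0,-0.03,-0.6],"spin":-5},{"translation":[0,-0.03,-0.6],"spin":-6},{"translation":[0,-0.03,-0.6],"spin":-6},{"translation":[0,-0.03,-0.6],"spin":-6}]' >/dev/null; python3 -c "
from h import *
s,R=rep(1);a=s['ee_pos'][:2]-C;f=np.degrees(np.arctan2(a[1],a[0]));goto(f,.052,.061)
im=optics.camera('side')[:,:,::-1];cv2.imwrite('pics/j_side.png',cv2.resize(im[150:240,250:350],None,fx=5,fy=5,interpolation=cv2.INTER_CUBIC))
"
```

```text
t 25.25 p [ 0.5622 -0.0985  0.0613] R 53.0mm ang 37.5 yawout 40.8 tilt 2.13 q7 0.46 w 0.000 F [ 3.  -0.2 -0. ]
to 37.52635264350924 0.052 0.061 -> tool cm [ 0.03 -0.1  -0.01] spin 3.3
```

View pics/j_side.png

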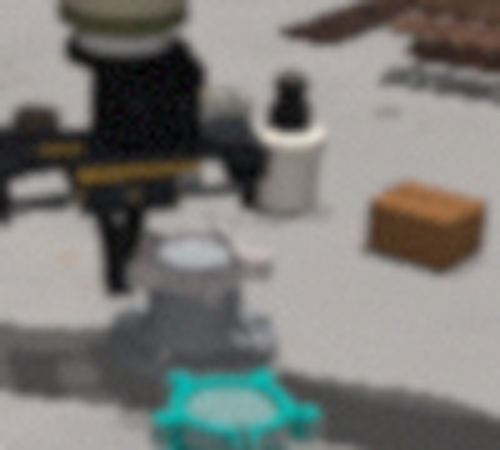

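The housing has not moved: window centre at (195,253), slightly higher because the ring is rising. I continue.

```bash
python3 -m inch '[{"translation":[0,0.0,-0.6],"spin":-4},{"translation":[0,-0.03,-0.6],"spin":-5},{"translation":[0,-0.03,-0.6],"spin":-5},{"translation":[0,-0.03,-0.6],"spin":-6},{"translation":[0,-0.03,-0.6],"spin":-6},{"translation":[0,-0.04,-0.6],"spin":-6}]' >/dev/null; python3 -c "
from h import *
s,R=rep(1);a=s['ee_pos'][:2]-C;f=np.degrees(np.arctan2(a[1],a[0]));goto(f,.052,.061)
"
```

```text
t 26.05 p [ 0.5353 -0.0805  0.0613] R 52.5mm ang 73.3 yawout 73.3 tilt 2.36 q7 0.96 w 0.000 F [ 1.4  1.8 -1. ]
to 73.29074255088362 0.052 0.061 -> tool cm [ 0.03 -0.05 -0.  ] spin 0.0
```

```bash
python3 -m inch '[{"translation":[0,-0.03,-0.6],"spin":-6},{"translation":[0,-0.04,-0.6],"spin":-6},{"translation":[0,-0.04,-0.6],"spin":-6},{"translation":[0,-0.04,-0.6],"spin":-6},{"translation":[0,-0.04,-0.6],"spin":-6},{"translation":[0,-0.04,-0.6],"spin":-6},{"translation":[0,-0.04,-0.6],"spin":-6},{"translation":[0,-0.04,-0.6],"spin":-6}]' >/dev/null; python3 -c "
from h import *
s,R=rep(1);a=s['ee_pos'][:2]-C;f=np.degrees(np.arctan2(a[1],a[0]));goto(f,.052,.061)
"
```

```text
t 27.05 p [ 0.4909 -0.087   0.0612] R 52.7mm ang 123.8 yawout 122.1 tilt 2.41 q7 1.78 w 0.000 F [ 2.4  1.3 -1.2]
to 123.80054184609915 0.052 0.061 -> tool cm [ 0.02 -0.07  0.  ] spin -1.7
```

```bash
python3 -m inch '[{"translation":[0,0.1,0.4],"spin":0},{"translation":[0,0.8,0.3],"spin":0},{"translation":[0,0.8,0],"spin":0},{"translation":[0,0.3,0],"spin":10},{"translation":[0,0,0],"spin":10},{"translation":[0,0,0],"spin":10},{"translation":[0,0,0],"spin":10},{"translation":[0,0,0],"spin":10},{"translation":[0,0,0],"spin":10},{"translation":[0,0,0],"spin":10},{"translation":[0,0,0],"spin":10},{"translation":[0,0,0],"spin":10},{"translation":[0,0,0],"spin":10},{"translation":[0,0,0],"spin":10},{"translation":[0,0,0],"spin":10},{"translation":[0,0,0],"spin":10},{"translation":[0,0,0],"spin":10},{"translation":[0,0,0],"spin":10},{"translation":[0,0,0],"spin":10}]' >/dev/null; python3 -c "
from h import *
s,R=rep(-1);goto(113,.085,.062,-1);goto(113,.053,.062,-1)
"
```

```text
t 29.43 p [ 0.4816 -0.0546  0.0602] R 85.5mm ang 116.9 yawout 135.7 tilt 2.34 q7 -0.96 w 0.000 F [-0.1 -0.6 -0. ]
to 113 0.085 0.062 -> tool cm [-0.18  0.26 -0.52] spin 22.7
to 113 0.053 0.062 -> tool cm [-0.05  3.2   0.72] spin 22.7
```

```bash
python3 -m inch '[{"translation":[0,0,-0.3],"spin":10},{"translation":[-0.1,0,-0.2],"spin":10},{"translation":[0,0,0],"spin":2},{"translation":[0,0,0],"spin":0}]' >/dev/null; python3 -c "
from h import *
s,R=rep(-1);goto(113,.085,.062,-1);goto(113,.053,.062,-1)
im=optics.camera('top')[:,:,::-1];cv2.imwrite('pics/k_top.png',cv2.resize(im[140:250,240:370],None,fx=5,fy=5,interpolation=cv2.INTER_CUBIC))
"
```

```text
t 29.93 p [ 0.4845 -0.0483  0.0614] R 89.9mm ang 113.4 yawout 112.7 tilt 2.34 q7 -1.36 w 0.000 F [-0.4  0.7 -0.3]
to 113 0.085 0.062 -> tool cm [-0.04  0.5  -0.07] spin -0.3
to 113 0.053 0.062 -> tool cm [ 0.08  3.69 -0.08] spin -0.3
```

View pics/k_top.png

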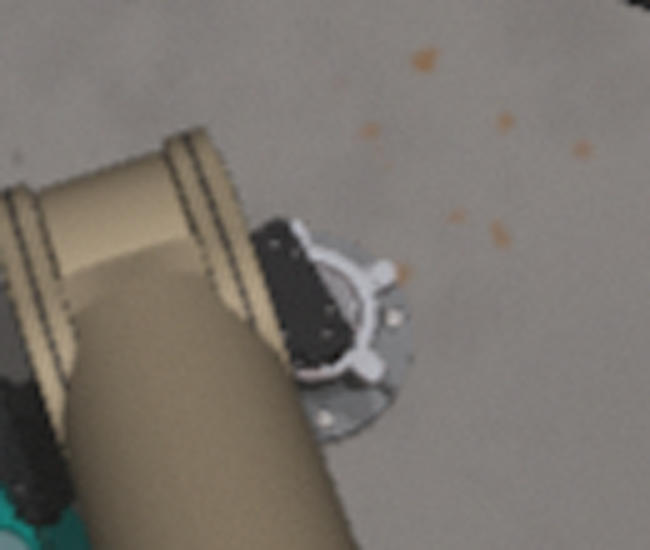

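Lobes are at about 2°, -70° and -142° (crop (300,232), (385,273), (370,368)), none of them marked. The marked one lies hidden under the gripper at about 74°, so the ring is at about 567°. I enter the hollow for the last stroke of about 153°.

```bash
python3 -m inch '[{"translation":[0,1.2,0],"spin":0},{"translation":[0,1.2,0],"spin":0},{"translation":[0,0.8,-0.1],"spin":0},{"translation":[0,0.2,0],"spin":0},{"translation":[0,0,0],"spin":0}]' >/dev/null; python3 -c "
from h import *
rep(-1);goto(112,.053,.062,-1)"
```

```text
t 30.60 p [ 0.4995 -0.0822  0.0627] R 52.8mm ang 113.0 yawout 112.7 tilt 2.34 q7 -1.30 w 0.001 F [ 0.3 -0.  -0.3]
to 112 0.053 0.062 -> tool cm [ 0.07 -0.02 -0.09] spin 0.7
```

```bash
python3 -m inch '[{"translation":[0,0.03,0.55],"spin":-5},{"translation":[0,0.04,0.6],"spin":-6},{"translation":[0,0.04,0.6],"spin":-6},{"translation":[0,0.04,0.6],"spin":-6},{"translation":[0,0.04,0.6],"spin":-6},{"translation":[0,0.04,0.6],"spin":-6}]' >/dev/null; python3 -c "
from h import *
s,R=rep(-1);a=s['ee_pos'][:2]-C;f=np.degrees(np.arctan2(a[1],a[0]));goto(f,.053,.061,-1)"
```

```text
t 31.35 p [ 0.474  -0.1013  0.063 ] R 54.8mm ang 147.4 yawout 149.2 tilt 2.35 q7 -0.62 w 0.001 F [ 1.4  1.8 -1.4]
to 147.38019687576087 0.053 0.061 -> tool cm [0.21 0.17 0.  ] spin 1.8
```

```bash
python3 -m inch '[{"translation":[0.1,0.12,0.6],"spin":-5},{"translation":[0.1,0.1,0.6],"spin":-5},{"translation":[0,0.05,0.6],"spin":-6},{"translation":[0,0.05,0.6],"spin":-6},{"translation":[0,0.05,0.6],"spin":-6},{"translation":[0,0.05,0.6],"spin":-6}]' >/dev/null; python3 -c "
from h import *
s,R=rep(-1);a=s['ee_pos'][:2]-C;f=np.degrees(np.arctan2(a[1],a[0]));goto(f,.053,.061,-1)"
```

```text
t 32.10 p [ 0.466  -0.1314  0.0614] R 54.2mm ang -179.3 yawout -175.3 tilt 2.05 q7 0.05 w 0.001 F [-1.9  1.6  1.4]
to -179.31562254567322 0.053 0.061 -> tool cm [0.04 0.12 0.01] spin 4.1
```

```bash
python3 -m inch '[{"translation":[0,0.06,0.6],"spin":-4},{"translation":[0,0.05,0.6],"spin":-5},{"translation":[0,0.04,0.6],"spin":-6},{"translation":[0,0.04,0.6],"spin":-6},{"translation":[0,0.04,0.6],"spin":-6},{"translation":[0,0.04,0.6],"spin":-6}]' >/dev/null; python3 -c "
from h import *
s,R=rep(-1);a=s['ee_pos'][:2]-C;f=np.degrees(np.arctan2(a[1],a[0]));goto(f,.053,.061,-1)"
```

```text
t 32.85 p [ 0.4758 -0.1612  0.0612] R 53.8mm ang -145.6 yawout -140.9 tilt 1.60 q7 0.65 w 0.000 F [-3.2  0.7  1.3]
to -145.59313180807413 0.053 0.061 -> tool cm [0.03 0.08 0.01] spin 4.7
```

```bash
python3 -m inch '[{"translation":[0,0.04,0.6],"spin":-4},{"translation":[0,0.04,0.6],"spin":-5},{"translation":[0,0.04,0.6],"spin":-5},{"translation":[0,0.03,0.6],"spin":-6},{"translation":[0,0.03,0.6],"spin":-6},{"translation":[0,0.03,0.6],"spin":-6},{"translation":[0,0.03,0.5],"spin":-5},{"translation":[0,0,0],"spin":0}]' >/dev/null; python3 -c "
from h import *
s,R=rep(-1);a=s['ee_pos'][:2]-C;f=np.degrees(np.arctan2(a[1],a[0]));goto(f,.053,.061,-1)
im=optics.camera('top')[:,:,::-1];cv2.imwrite('pics/l_top.png',cv2.resize(im[140:250,240:370],None,fx=5,fy=5,interpolation=cv2.INTER_CUBIC))"
```

```text
t 33.85 p [ 0.5062 -0.1816  0.061 ] R 52.7mm ang -105.4 yawout -102.5 tilt 1.29 q7 1.27 w 0.000 F [-1.4 -0.4 -0.2]
to -105.35779648824503 0.053 0.061 -> tool cm [-0.   -0.03 -0.  ] spin 2.8
```

View pics/l_top.png

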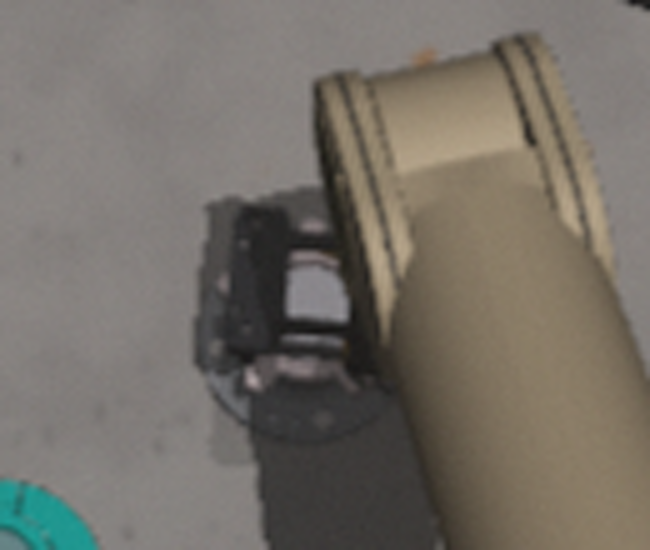

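```bash
python3 -m inch '[{"translation":[0,0,0.55],"spin":-4},{"translation":[0,0.03,0.6],"spin":-6},{"translation":[0,0.03,0.6],"spin":-6},{"translation":[0,0,0.2],"spin":-2},{"translation":[0,0,0],"spin":0}]' >/dev/null; python3 -c "
from h import *
lobes([(345,378),(255,373)],.074)
s,R=rep(-1)
im=optics.camera('top')[:,:,::-1];cv2.imwrite('pics/m_top.png',cv2.resize(im[140:250,240:370],None,fx=5,fy=5,interpolation=cv2.INTER_CUBIC))"
```

```text
(345, 378) -159.8 0.0404
(255, 373) 131.5 0.0444
t 34.52 p [ 0.5236 -0.1828  0.0609] R 52.2mm ang -86.3 yawout -84.7 tilt 1.31 q7 1.53 w 0.000 F [-1.3 -1.1  1.3]
```

View pics/m_top.png

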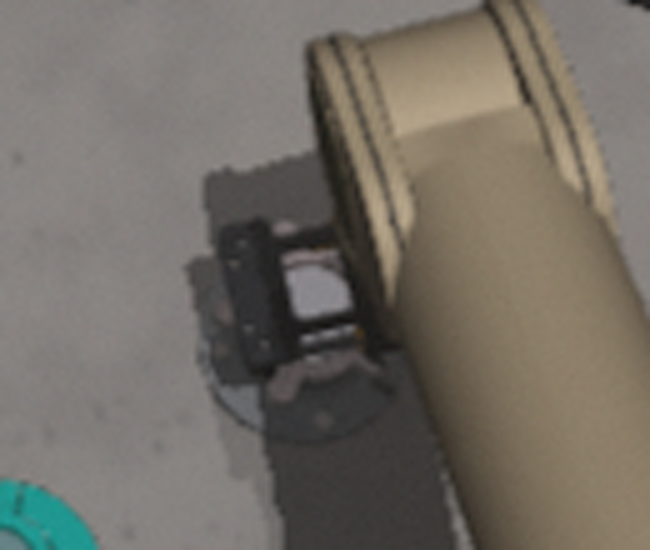

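```bash
python3 -c "
from h import *
lobes([(283,388),(280,390),(286,388)],.074)
im=cv2.imread('pics/m_top.png');c=im[330:420,230:420];cv2.imwrite('pics/m2.png',cv2.resize(cv2.convertScaleAbs(c,alpha=2),None,fx=4,fy=4,interpolation=cv2.INTER_CUBIC))"
```

```text
(283, 388) 153.7 0.0438
(280, 390) 152.2 0.0454
(286, 388) 155.6 0.0433
```

View pics/m2.png

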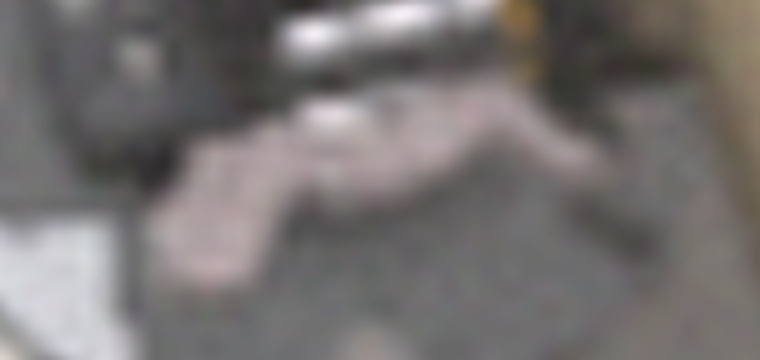

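By lobe position the ring is within a couple of degrees of home. I withdraw (slightly back, outward, then up) and measure with a clear view.

```bash
python3 -m inch '[{"translation":[0,-0.2,-0.3],"spin":0},{"translation":[0,-0.8,-0.2],"spin":0},{"translation":[0,-0.8,0],"spin":0},{"translation":[0,-0.8,0],"spin":0},{"translation":[-2,-1,0],"spin":0},{"translation":[-4,-1,0],"spin":0},{"translation":[-4,-2,0],"spin":0},{"translation":[-4,-3,0],"spin":0},{"translation":[-1,-4,0],"spin":0},{"translation":[0,-4,0],"spin":0},{"translation":[0,-4,0],"spin":0},{"translation":[0,-4,0],"spin":0},{"translation":[0,0,0],"spin":0}]' >/dev/null; python3 -c "
from h import *
s,R=rep(-1)
im=optics.camera('top')[:,:,::-1];cv2.imwrite('pics/n_full.png',im)
cv2.imwrite('pics/n_top.png',rectify(im,np.r_[C,0],.074))
im=optics.camera('side')[:,:,::-1];cv2.imwrite('pics/n_side.png',im)"
```

```text
t 36.20 p [ 0.5415 -0.448   0.2358] R 317.9mm ang -86.2 yawout -84.9 tilt 1.68 q7 2.00 w 0.001 F [-0.3  1.3 -0.1]
```

View pics/n_top.png

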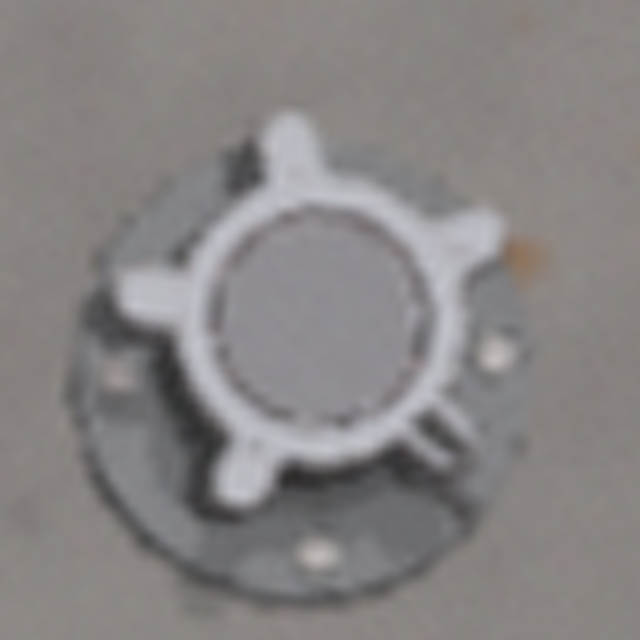

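View pics/n_full.png

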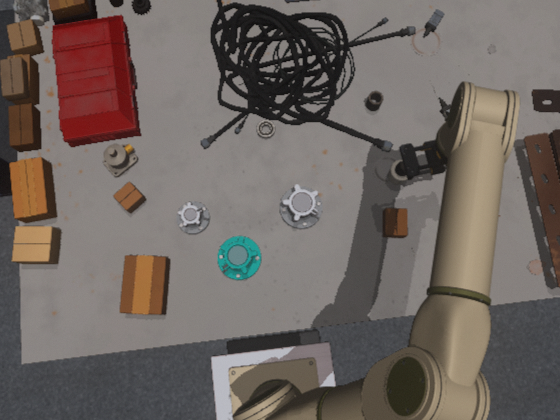

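The view is clear. The mark sits at rectified (437,437) beside the foot mark at about (460,490), and nothing else has moved. Next I measure the angle and housing position with masks.

```bash
python3 - <<'E'
from h import *
for f,z in(("pics/top0.png",.07),("pics/n_full.png",.074)):
    im=cv2.imread(f); k=rectify(im,np.r_[C,0],z); g=cv2.cvtColor(k,cv2.COLOR_BGR2GRAY)
    n=len(g); I,J=np.mgrid[:n,:n]; m=(g>160).astype(np.uint8)
    # window/ring circle via ring outer: pixels between
    nn,l,st,c=cv2.connectedComponentsWithStats(m); b=(l==1+np.argmax(st[1:,4])).astype(np.uint8)
    cs,h=cv2.findContours(b,cv2.RETR_CCOMP,cv2.CHAIN_APPROX_NONE)
    inner=max([q for q,hh in zip(cs,h[0]) if hh[3]>=0],key=cv2.contourArea)
    (cx,cy),_,_=cv2.fitEllipse(inner); cen=C-np.array([cy-320,cx-320])/4000
    print(f,"ring centre",cen.round(4))
    x=-(I-cy)/4000;y=-(J-cx)/4000; rr=np.hypot(x,y);a=np.degrees(np.arctan2(y,x))
    s=(b>0)&(rr>.040)&(rr<.050)
    ph=np.degrees(np.angle(np.exp(1j*np.radians(a[s]*5)).mean()))/5
    print("lobe phase mod72:",round(ph,2))
    for L in(-132.5,-60.5,11.5,83.5,155.5):
        w=s&(abs((a-L+180)%360-180)<25); print(L,round(float((((a[w]-L+180)%360-180)).mean()),1),w.sum(),end="; ")
    # foot outline
    k0=rectify(im,np.r_[C,0],.012); cv2.imwrite("pics/foot_%s.png"%z,k0)
    # white bolts on foot
    g0=cv2.cvtColor(k0,cv2.COLOR_BGR2GRAY)
    nn,l,st,c=cv2.connectedComponentsWithStats((g0>165).astype(np.uint8))
    print([tuple(c[i].round(1)) for i in range(1,nn) if 60<st[i,4]<1500])
# others unchanged
A=cv2.imread("pics/top0.png").astype(int);B=cv2.imread("pics/n_full.png").astype(int)
for nm,(x0,x1,y0,y1) in dict(small=(172,214,196,238),turq=(212,266,232,284),scart=(110,148,180,214)).items(): print(nm,abs(A-B)[y0:y1,x0:x1].mean().round(2))
E
python3 -c "
import cv2,numpy as np
a=cv2.imread('pics/foot_0.07.png');b=cv2.imread('pics/foot_0.074.png')
cv2.imwrite('pics/cmp.png',cv2.resize(np.hstack([a,b])[100:600],(800,312)))"
```

```text
pics/top0.png ring centre [ 0.5206 -0.1308]
lobe phase mod72: 12.23
-132.5 nan 0; -60.5 1.1 1691; 11.5 0.3 1667; 83.5 0.5 1530; 155.5 1.1 1452; [(np.float64(520.5), np.float64(304.8)), (np.float64(334.5), np.float64(510.7))]
pics/n_full.png ring centre [ 0.5207 -0.1309]
lobe phase mod72: 10.16
-132.5 6.2 189; -60.5 -1.0 1777; 11.5 -2.0 1954; 83.5 -1.8 1813; 155.5 -1.3 1658; [(np.float64(520.6), np.float64(304.1)), (np.float64(476.9), np.float64(367.9)), (np.float64(335.2), np.float64(513.2))]
small 6.97
turq 6.41
scart 5.97<stdin>:16: RuntimeWarning: Mean of empty slice.
  ret = ret.dtype.type(ret / rcount)
```

View pics/cmp.png

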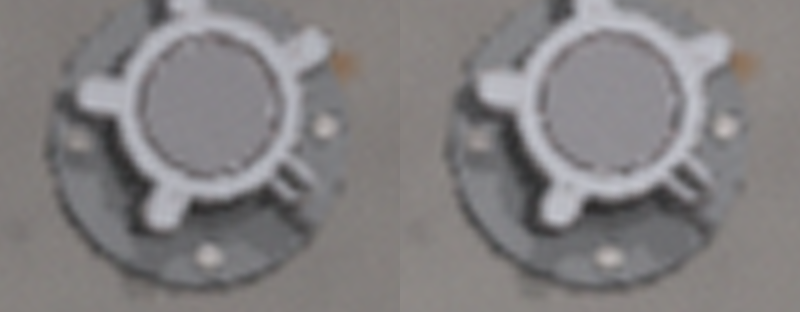

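Run:
```python
import cv2,numpy as np
from h import *
a=cv2.imread("pics/side0.png");b=cv2.imread("pics/n_side.png")
cv2.imwrite("pics/sc.png",np.hstack([cv2.resize(i[180:240,220:350],None,fx=3,fy=3,interpolation=cv2.INTER_CUBIC) for i in(a,b)]))
# vertical shift of ring top between pictures
t=cv2.cvtColor(a,cv2.COLOR_BGR2GRAY)
g=cv2.cvtColor(b,cv2.COLOR_BGR2GRAY)
for nm,(x0,x1,y0,y1) in dict(ring=(272,306,192,208),foot=(270,308,213,222),turq=(274,318,223,262),small=(220,256,232,264)).items():
    T=t[y0:y1,x0:x1]; W=g[y0-4:y1+4,x0-4:x1+4]; k=4
    res=cv2.matchTemplate(cv2.resize(W,None,fx=k,fy=k,interpolation=cv2.INTER_CUBIC),cv2.resize(T,None,fx=k,fy=k,interpolation=cv2.INTER_CUBIC),cv2.TM_CCOEFF_NORMED)
    _,v,_,p=cv2.minMaxLoc(res); print(nm,round(v,3),(p[0]/k-4,p[1]/k-4))
print("4mm rise predicted px",proj("side",[[*C,.074]])-proj("side",[[*C,.07]]))
```

```text
ring 0.676 (0.0, -0.25)
foot 0.988 (0.0, 0.0)
turq 0.998 (0.0, 0.0)
small 0.999 (0.0, 0.0)
4mm rise predicted px [[ 0.04223071 -1.06951621]]
```

View pics/sc.png

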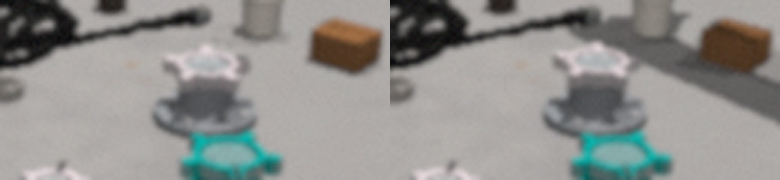

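```bash
python3 - <<'E'
import cv2,numpy as np
for f in("side0","n_side"):
    g=cv2.imread(f"pics/{f}.png")[186:216,268:312].astype(float).mean(2); w=np.clip(g-185,0,None); r=np.arange(186,216)
    print(f,(w.sum(1)*r).sum()/w.sum(), (w>0).sum(), g[:,14:28].mean(1).round(0)[:14])
E
python3 -c "
from bench import close_job,r
print(r.read_state()['time']);print(close_job())"
```

```text
side0 199.79949760219225 127 [103. 113. 136. 157. 168. 170. 168. 167. 172. 180. 190. 198. 195. 189.]
n_side 199.39319678127288 89 [ 82.  78.  84.  91.  95.  96. 101. 118. 142. 167. 185. 187. 184. 180.]
36.3
the job is handed in; nothing more can be done
None
```

I loosened the large ring by about two turns (718°, roughly 2° short), took the hand clear and handed the job in at 36.3 s. I pushed it round by its lobes with the closed fingertips, in four strokes.

**Ring turn:** The last top view puts the mark back beside the foot's mark, about 2° short of exact. I counted two turns from marks seen along the way (135°, 332°, about 567°, then 718°).

**Slip at the start:** The fingertip slipped past one lobe in the first stroke, so my finger-angle count was off by one lobe. I corrected it from the next picture and pushed closer in after that.

**Housing and other things:** The large housing's foot matches its start position in the side view (0 px shift) and to within about 0.6 mm in the top view. The small housing and the turquoise look-alike show no shift. I did not measure the cartons or the filter bowl closely. In the full top view they look where they were, although the gripper hung over the bowl, about 10 cm above it.

**Forces:** The readings I took between moves stayed below about 5 N. They were not continuous.

**Inconclusive check:** Two turns should have raised the ring 4 mm, about 1.07 px in the side view. I measured only about 0.25–0.4 px upward, with a poor match under changed lighting. The two-turn count therefore rests on the mark positions, not on this check.

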